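Price plate for the lemons

TASK

The lemons need their price plate. With the fingers, slide the thin plate with the green panel along the wooden step until about a third of it sticks out over the step's front edge (the edge facing the robot), pick it up there without letting it fall, and lay it gently, flat and lengthwise, in the middle of the sign tray in front of the lemon carton. Leave the plate with the blue panel where it lies.

Things in the scene. Friction and masses are not known exactly. Their poses are not given: they have to be found in the camera images.
- green_plate: The plate to use: flat stiff white plastic, 130 (x) x 56 (y) x 5 mm thick, about 50 g, green rectangle in the middle of its top. Origin at the centre of its underside, z up. It starts flat on the step, x within 12 degrees of the step's x, its near (-x) end 25 to 50 mm behind the front edge; it slides easily when its far end is pushed. The step is clear for 30 mm behind its far end.
- blue_plate: A like plate (130 x 56 x 5 mm) with a blue rectangle, lying on the same step, to be left alone. Origin at the centre of its underside, x along its length. It, the green plate and a roll of tape (76 mm across, 24 mm high, not part of the task) lie side by side, about 140 mm apart, in any order.
- step: Fixed wooden display step, 270 deep (x) x 420 mm wide (y), flat top 60 mm above the table. Origin on the top, at the middle of the front edge (the long edge facing the robot); x points from that edge back over the step, away from the robot; y along the edge, z up. Nothing stands before that edge: fingers can reach down past it on both sides of a plate that sticks out.
- lemon_stand: Fixed stand left or right of the step: wooden sign tray, behind it a carton of yellow lemons (a like one with red apples is opposite). Origin on the table under the tray's centre; x points from tray to carton, z up. Tray 200 (x) x 150 (y) mm, inside 188 x 138, floor 10 mm above the origin, rim 6 mm above the floor. Carton begins at x = 125 mm, 180 mm wide; fruit up to 115 mm above the table.
Mind the look-alikes: they are no part of the job. Leave any pink, red or turquoise look-alike of the green_plate alone.

How it is judged (in metres and radians):
On the way, in this order (a step that is already met when the one before it is completed fails the run):
1. the green plate, still lying flat on the step, sticks out at least about 20 mm over the front edge (x of green_plate in the frame of step between 0.002 and 0.043 m and z of green_plate in the frame of step between -0.004 and 0.004 m and angle between green_plate's own z axis and vertical below 0.06 rad and angle between the x axis of green_plate and the x axis of step, either way round below 0.5 rad), for 0.1 s.
2. the plate, still held by the fingers, is low over the middle of the lemon tray (within 45 mm of its floor): lowered, not dropped (x of green_plate in the frame of lemon_stand between -0.045 and 0.045 m and y of green_plate in the frame of lemon_stand between -0.045 and 0.045 m and z of green_plate in the frame of lemon_stand below 0.055 m and contact force between green_plate and the fingers above 0.3 N), for 0.05 s.
At the end, for the whole second after the job is handed in: The green plate lies flat and at rest on the floor of the lemon tray, its centre within 30 mm of the tray's centre in x and in y and its length within 17 degrees of the tray's x axis; the blue plate is within 20 mm of where it was (x of green_plate in the frame of lemon_stand between -0.03 and 0.03 m and y of green_plate in the frame of lemon_stand between -0.03 and 0.03 m and z of green_plate in the frame of lemon_stand below 0.016 m and angle between green_plate's own z axis and vertical below 0.08 rad and angle between the x axis of green_plate and the x axis of lemon_stand, either way round below 0.3 rad and linear speed of green_plate below 0.02 m/s and angular speed of green_plate below 0.2 rad/s and distance of blue_plate from where it was at the start of the episode below 0.02 m); the robot touches nothing.
It fails at once if the green plate falls to the table (height (world z) of green_plate below 0.03 m and horizontal distance between green_plate and lemon_stand above 0.11 m).
It fails at once if the blue plate is moved more than 20 mm (distance of blue_plate from where it was at the start of the episode above 0.02 m).
It also fails if it takes over 54 s, if anything falls off the work surface, if the arm or the gripper's body presses on something with over 40 N, if the wrist force passes 120 N, or if a joint passes its speed limit or range.

ROBOT

A 6-joint arm with a two-finger parallel gripper is mounted at the origin on the work surface. World frame = base frame: x ahead of the robot, y to its left, z up, the work surface at z = 0. Lengths are in mm, angles in rad, forces in N, time in s.
With the tool pointing down it reaches from about 275 to 750 mm from the base axis. Payload 10.2 kg.
Tool frame: the origin (TCP) lies at the very end of the fingers, on their centre line; the grasp point (between the pads) lies 19 mm behind it; z points along the fingers, y is the line along which they close (so a half turn about z gives the same grasp; the last joint's range is limited). The gripper opens to 85 mm and grips with 20 to 120 N. Pads are 22 mm wide; open, the fingers measure 114 mm over their backs; the gripper's body (76 mm by 85 mm) begins 54 mm behind the grasp point. The pads swing forward as they close: fully open they stand 13 mm farther back than shut.
Start: joints at [-1.471, 0.313, 1.498, -0, 1.331, -0.223], TCP at [166.529, -497.895, 231.294] pointing down, gripper open.
Joint ranges: [-2.94, 2.94], [-0.97, 2.17], [0.19, 2.56], [-1.23, 4.37], [0.02, 3.11], [-2.88, 2.88]. Speed limits (rad/s): [2.39, 2.39, 3.01, 3.14, 3.14, 3.14].

INTERFACE

Orientations are given as a unit quaternion [w, x, y, z].
In Python, from rig import ctrl gives the robot as it stands.
- The arm moves only by the tool step_arm, never from a script. Its argument "increments" is a list of rows, each a list of 3 entries, a list of its own where there are three numbers: the shift along the tool's x, y, z in cm, then the turn, a rotation vector about the tool's x, y, z in degrees, then the opening in per cent of the stroke, from 0 (shut) to 100 (fully open). A call has 1 to 8 rows; each row is the pose to reach, as a shift and turn from the pose commanded when the call began, along the tool's axes at that moment; what a row does not reach only later rows make up. A row lasts 1/8 s, in which the tool goes at most 62.5 mm and 10.7 degrees, less where a joint would pass 70% of its speed; a pose out of reach is approached as far as the arm can. A call with a gripper value outside its range is refused whole. The fingers move at their own pace and stop on an object; "squeeze" is the grip in N (left out, the last holds). Time passes only in rows, so rows that repeat a pose let the fingers close. It gives the time, the measured TCP pose, the force, the opening and the grip force at its end, in the units of the state.
- ctrl.sense(): the state, without advancing time (a new reading comes with each control period).
- ctrl.capture(name): name is "side" or "top"; returns a dict with "img" (480x640x3 uint8, red, green, blue), "fx", "fy", "cx", "cy" (pixels), "extrinsics" (4x4, takes a point from camera to world coordinates). Camera axes: x right, y down, z forward; pixel columns grow to the right and rows downward; lengths in mm; the calibration is good to about 2 mm. A picture is of the moment at which its call begins. There is no depth.
- ctrl.finish_job(): hands the job in; it is judged then, once.
The state is a dict: "time_s": time; "joints": joint angles; "dq": joint speeds; "tau": joint torques, N m; "eef_pos": TCP position; "ee_rot": TCP orientation; "force": force on the tool from outside, world axes, zero at the start; "wrist_torque": the same for the moment, N m; "grip_width": opening from 0.0 (shut) to 1.0 (fully open); "grip_force": force on a finger pad.
Only numpy, scipy, OpenCV 4.12 (cv2) and the standard library are available. Lean on these libraries where they do the work, as an engineer would, in place of code of your own. Each camera call takes 0.05 s, during which the arm holds its last target. There are 200 camera calls.

## Working session

There is one attempt and no reset: what is moved stays moved. The work goes in short steps, Python scripts to look and compute and a tool call to move; the robot and the scene stay as the last step left them, time stands still between calls to the robot, and variables do not carry over. Pictures are saved under pics/ and viewed, at most 10 in all, crops included, and the job is handed in when it is done.

Besides the shell and the picture viewer there is one more tool, called after "Request:" as name(argument=value, ...) on one line, values as JSON. step_arm: Moves the arm, as the interface text tells. Its arguments: {"type":"object","properties":{"increments":{"type":"array"},"squeeze":{"type":"number"}},"required":["increments"]}

```bash
mkdir -p pics
cat > h.py <<'E'
import numpy as np, cv2
from rig import ctrl
def cap(n,f=None):
    c=ctrl.capture(n)
    if f: cv2.imwrite('pics/'+f,cv2.cvtColor(c['img'],cv2.COLOR_RGB2BGR))
    return c
def ray(c,u,v):
    E=np.array(c['extrinsics']); d=E[:3,:3]@[(u-c['cx'])/c['fx'],(v-c['cy'])/c['fy'],1]
    return E[:3,3],d
def atz(c,u,v,z):
    o,d=ray(c,u,v); return o+d*(z-o[2])/d[2]
def tri(c1,p1,c2,p2):
    A=[];b=[]
    for c,p in((c1,p1),(c2,p2)):
        o,d=ray(c,*p); d=d/np.linalg.norm(d); M=np.eye(3)-np.outer(d,d); A.append(M); b.append(M@o)
    return np.linalg.lstsq(np.vstack(A),np.hstack(b),rcond=None)[0]
E
python3 - <<'E'
from h import *
np.set_printoptions(precision=1,suppress=True)
a=cap('top','top0.png');b=cap('side','side0.png')
for c in(a,b): print(np.array(c['extrinsics']),c['fx'],c['cx'],c['cy'])
s=ctrl.sense();print(s)
E
```

```text
[[  -0.    -1.     0.2  203.3]
 [  -1.     0.     0.   -32.7]
 [  -0.    -0.2   -1.  1364.2]
 [   0.     0.     0.     1. ]] 496.2970213579827 319.04321033755576 235.12169227258218
[[    1.     -0.2     0.2   150. ]
 [   -0.3    -0.6     0.7 -1025.7]
 [    0.     -0.8    -0.7   952. ]
 [    0.      0.      0.      1. ]] 506.7456996017119 314.642271287707 242.3994084482551
{'time_s': 0.1, 'joints': array([-1.5,  0.3,  1.5, -0. ,  1.3, -0.2]), 'dq': array([ 0., -0., -0.,  0.,  0., -0.]), 'tau': array([  0. , -41.3, -26. ,  -0. ,   0. ,  -0. ]), 'eef_pos': array([ 166.5, -497.7,  230.8]), 'ee_rot': array([-0. ,  1. ,  0.2,  0. ]), 'force': array([ 0.7,  0.4, -0.6]), 'wrist_torque': array([-0., -0.,  0.]), 'grip_force': 0.0, 'grip_width': 0.9993406369972456}
```

View pics/top0.png

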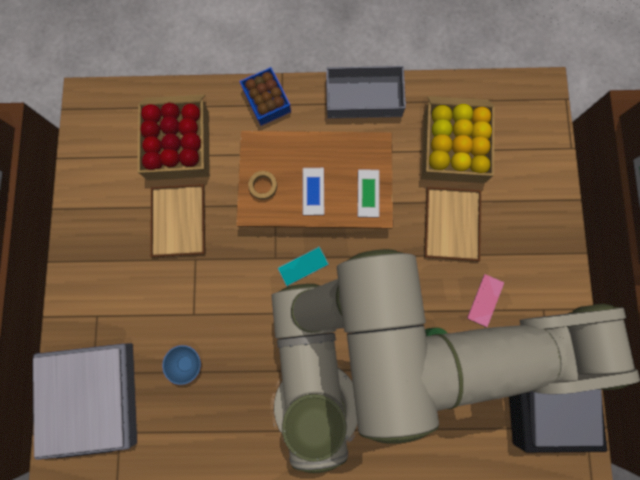

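View pics/side0.png

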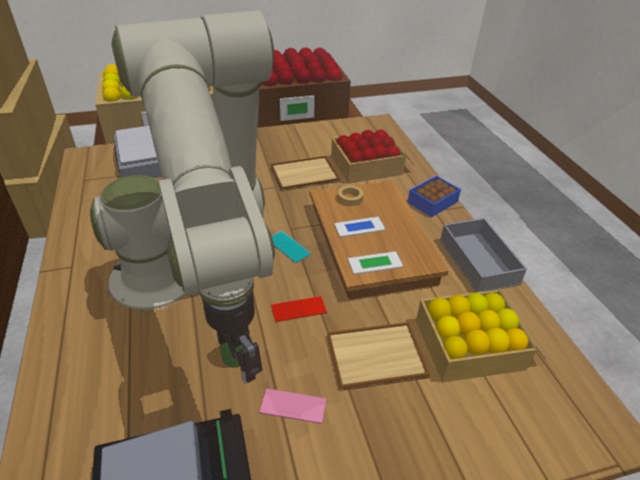

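Top view: the green-panel plate is at (368,193), the blue one at (313,191), the tape at (262,185) and the lemon tray at (453,224). In the side view the green plate is at (375,263) and the tray at (377,355). The turquoise (303,266), pink (486,300) and red (side 299,309) plates lie on the table. Only the plate at (368,193) is white with a green panel and lies on the step, so it is the one meant. I'll check that in a crop.

```bash
cat > m.py <<'E'
from h import *
np.set_printoptions(precision=1,suppress=True)
def plate(c,box,lo=(40,60,40),hi=(85,255,255)):
    x0,y0,x1,y1=box; im=c['img'][y0:y1,x0:x1]; k=4
    big=cv2.resize(im,None,fx=k,fy=k,interpolation=cv2.INTER_CUBIC)
    h=cv2.cvtColor(big,cv2.COLOR_RGB2HSV)
    g=cv2.inRange(h,np.array(lo),np.array(hi)); w=cv2.inRange(h,np.array((0,0,150)),np.array((179,70,255)))
    m=cv2.morphologyEx(g|w,cv2.MORPH_CLOSE,np.ones((7,7)))
    cs=cv2.findContours(m,cv2.RETR_EXTERNAL,cv2.CHAIN_APPROX_NONE)[0]
    cc=max(cs,key=cv2.contourArea); p=cv2.boxPoints(cv2.minAreaRect(cc))
    q=cv2.approxPolyN(cc,4,ensure_convex=True)[0].astype(float)
    return (q+.5)/k-.5+[x0,y0]
E
python3 - <<'E'
from m import *
a=cap('top');b=cap('side')
qa=plate(a,(345,155,392,228));qb=plate(b,(335,240,415,286))
print(qa,qb)
print('plate top z65:',np.array([atz(a,*p,65) for p in qa]),np.array([atz(b,*p,65) for p in qb]))
print('tri c',tri(a,qa.mean(0),b,qb.mean(0)))
t=[cv2.resize(cv2.cvtColor(a['img'],4)[120:280,350:510],(400,400),interpolation=2),cv2.resize(cv2.cvtColor(b['img'],4)[230:400,300:470],(400,400),interpolation=2)]
cv2.imwrite('pics/crop1.png',np.hstack(t))
E
```

```text
[[378.9 169.1]
 [378.9 216.9]
 [357.1 215.6]
 [357.4 169.1]] [[403.6 266.4]
 [353.1 274.1]
 [346.4 257.4]
 [395.6 250.4]]
plate top z65: [[ 625.8 -178.6   65. ]
 [ 492.6 -173.9   65. ]
 [ 497.  -115.9   65. ]
 [ 626.9 -120.1   65. ]] [[ 626.2 -180.3   65. ]
 [ 491.9 -176.3   65. ]
 [ 494.3 -113.    65. ]
 [ 629.3 -117.9   65. ]]
tri c [ 560.  -147.1   64.7]
```

View pics/crop1.png

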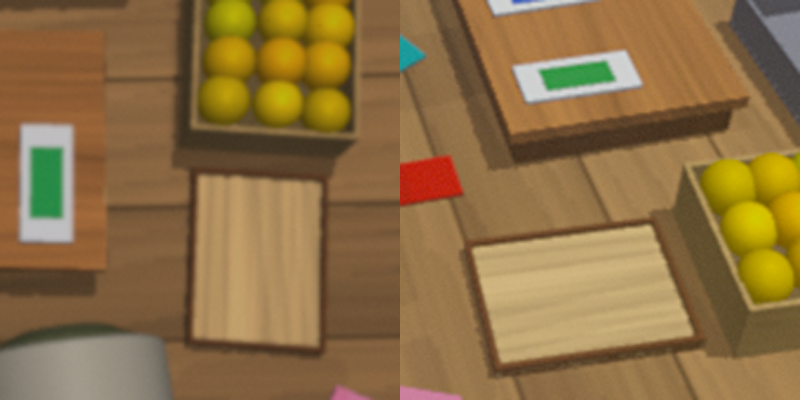

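The crop shows the white plate with the green panel on the step, and the lemon tray in front of the lemons. Next I measure the tray corners and the step edge.

Run:
```python
from m import *
a=cap('top');b=cap('side')
T=lambda x,y:(350+.4*x-.3,120+.4*y-.3); S=lambda x,y:(300+.425*(x-400)-.3,230+.425*y-.3)
ta=[T(*p) for p in((193,172),(326,177),(323,353),(188,347))]; tb=[S(*p) for p in((655,221),(703,342),(495,373),(467,243))]
P=np.array([tri(a,p,b,q) for p,q in zip(ta,tb)]);print(P,P.mean(0))
print(np.array([atz(a,*p,16) for p in ta]),np.array([atz(a,*p,16) for p in ta]).mean(0),np.array([atz(b,*p,16) for p in tb]).mean(0))
for p,q in(((105,268),(512,136)),((105,30),(747,100))): print('step',tri(a,T(*p),b,S(*q)),atz(a,*T(*p),60),atz(b,*S(*q),60))
print(atz(a,*T(0,265),60), atz(a,237,226.5,60),atz(a,391.5,227.5,60))
# blue
print('blue',plate(a,(295,155,335,228),(100,80,40),(130,255,255)).mean(0))
s=ctrl.sense();from scipy.spatial.transform import Rotation as R
w,x,y,z=s['ee_rot'];print(s['ee_rot'].round(4),R.from_quat([x,y,z,w]).as_matrix(), s['time_s'])
```

```text
[[ 586.2 -318.1   10.4]
 [ 574.8 -465.4   11.7]
 [ 377.  -448.4   10. ]
 [ 389.  -301.4   14.1]] [ 481.7 -383.3   11.6]
[[ 582.5 -316.4   16. ]
 [ 574.1 -464.1   16. ]
 [ 376.1 -446.5   16. ]
 [ 385.  -300.5   16. ]] [ 479.4 -381.9   16. ] [ 481.5 -386.3   16. ]
step [ 466.8 -208.4   55.3] [ 465.6 -207.7   60. ] [ 465.3 -212.6   60. ]
step [ 733.9 -218.4   56.1] [ 734.9 -218.5   60. ] [ 728.5 -222.2   60. ]
[470.8 -95.6  60. ] [473.7 207.3  60. ] [ 464.  -207.1   60. ]
blue [312.9 190.8]
[-0.   1.   0.2  0. ] [[ 0.9  0.3 -0. ]
 [ 0.3 -0.9  0. ]
 [ 0.  -0.  -1. ]] 0.3
```

Checks: the plate centre is (560,-147) with its top at z≈64.7 (expected 65) and yaw about -2°. The front edge is at x≈467 there, so the near end is 28 mm behind it, within the stated range. The tray centre is (480,-384), yaw about -5°, and its size agrees. Next, a helper to convert targets into moves.

```bash
cat > go.py <<'E'
import sys; from rig import ctrl; import numpy as np
from scipy.spatial.transform import Rotation as R
s=ctrl.sense(); w,x,y,z=s['ee_rot']; M=R.from_quat([x,y,z,w])
print('t',round(s['time_s'],2),'pos',s['eef_pos'].round(1),'yaw',np.degrees(np.arctan2(*M.as_matrix()[1::-1,0])).round(2),'F',s['force'].round(1),'w',round(s['grip_width'],3),'gf',round(s['grip_force'],1))
for a in sys.argv[1:]:
    X,Y,Z,yaw=map(float,a.split(','))
    T=R.from_euler('z',yaw,degrees=True)*R.from_euler('x',180,degrees=True)
    print(a,'cm',(M.inv().apply(np.array([X,Y,Z])-s['eef_pos'])/10).round(2),'deg',(M.inv()*T).as_rotvec(degrees=True).round(2))
E
python3 go.py 645,-147,150,-2 645,-147,62,-2
```

```text
t 0.3 pos [ 166.5 -497.8  231.1] yaw 18.5 F [ 0.4 -0.3  0.4] w 0.999 gf 0.0
645,-147,150,-2 cm [ 56.5  -18.09   8.13] deg [-0.03 -0.   20.5 ]
645,-147,62,-2 cm [ 56.5  -18.08  16.93] deg [-0.03 -0.   20.5 ]
```

Request:
step_arm(increments=[[[7,-2.3,0],[0,0,3],15],[[14,-4.5,0],[0,0,6],15],[[21,-6.8,0],[0,0,9],15],[[28,-9,0],[0,0,12],15],[[34,-11,0],[0,0,14],15],[[40,-13,0],[0,0,16],15],[[46,-15,0],[0,0,18],15],[[52,-16.7,0],[0,0,20.5],15]])

```text
time_s: 1.3
eef_pos: [570.5, -199.8, 231.4]
ee_rot: [0.0, 1.0, -0.018, 0.0]
force: [-0.0, -1.2, 1.0]
grip_width: 0.146
grip_force: 0.0
```

```bash
python3 go.py 645,-147,120,-2 645,-147,62,-2
```

```text
t 1.3 pos [ 570.5 -199.8  231.4] yaw -2.08 F [-0.  -1.2  1. ] w 0.146 gf 0.0
645,-147,120,-2 cm [ 7.25 -5.55 11.14] deg [ 0.01 -0.01 -0.08]
645,-147,62,-2 cm [ 7.25 -5.55 16.94] deg [ 0.01 -0.01 -0.08]
```

Request:
step_arm(increments=[[[0,0,0],[0,0,0],15],[[0,0,0],[0,0,0],15]])

```text
time_s: 1.55
eef_pos: [568.7, -201.6, 231.0]
ee_rot: [-0.0, 1.0, -0.017, -0.0]
force: [0.0, -1.0, 0.0]
grip_width: 0.15
grip_force: 0.0
```

```bash
python3 go.py 645,-147,120,-2 645,-147,62,-2
```

```text
t 1.55 pos [ 568.7 -201.6  231. ] yaw -1.99 F [ 0. -1.  0.] w 0.15 gf 0.0
645,-147,120,-2 cm [ 7.45 -5.72 11.1 ] deg [-0.    0.04  0.01]
645,-147,62,-2 cm [ 7.45 -5.72 16.9 ] deg [-0.    0.04  0.01]
```

Settled. Now over the spot behind the far end, then down in stages.

Request:
step_arm(increments=[[[4,-3,0],[0,0,0],15],[[7.5,-5.7,3],[0,0,0],15],[[7.5,-5.7,8],[0,0,0],15],[[7.5,-5.7,13],[0,0,0],15],[[7.5,-5.7,15.5],[0,0,0],15],[[7.5,-5.7,15.9],[0,0,0],15],[[7.5,-5.7,15.9],[0,0,0],15]])

```text
time_s: 2.42
eef_pos: [646.2, -148.0, 73.6]
ee_rot: [0.0, 1.0, -0.018, 0.001]
force: [0.4, 0.3, -0.9]
grip_width: 0.149
grip_force: 0.0
```

```bash
python3 go.py 645,-147,62,-2
python3 - <<'E'
from m import *
b=cap('side'); cv2.imwrite('pics/s2.png',cv2.resize(cv2.cvtColor(b['img'],4)[190:310,320:480],(800,600),interpolation=2))
E
```

```text
t 2.42 pos [ 646.2 -148.    73.6] yaw -2.06 F [ 0.4  0.3 -0.9] w 0.149 gf 0.0
645,-147,62,-2 cm [-0.12 -0.1   1.16] deg [ 0.04 -0.09 -0.06]
```

View pics/s2.png

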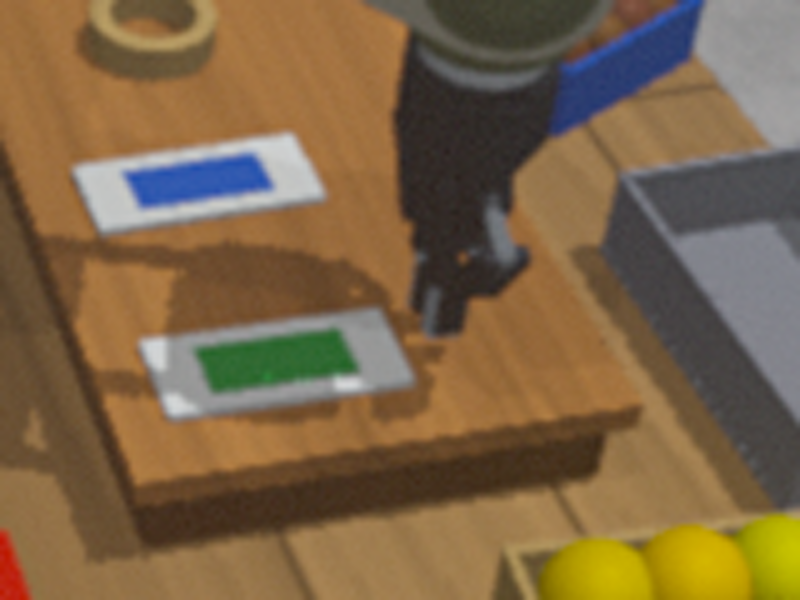

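The crop shows the fingers (440,300) just behind the far end of the plate (410,350), clear of it and above the step. Next I lower them to just above the step.

Request:
step_arm(increments=[[[0,0.1,0.5],[0,0,0],15],[[0,0.1,0.9],[0,0,0],15],[[0,0.1,1.15],[0,0,0],15],[[0,0.1,1.15],[0,0,0],15]])

```text
time_s: 2.98
eef_pos: [646.0, -147.9, 60.7]
ee_rot: [-0.0, 1.0, -0.017, -0.0]
force: [-1.1, -1.2, 0.0]
grip_width: 0.15
grip_force: 0.0
```

Request:
step_arm(increments=[[[-1,-0.1,-0.1],[0,0,0],15],[[-2,-0.1,-0.1],[0,0,0],15],[[-2.8,-0.1,-0.1],[0,0,0],15],[[-3.6,-0.1,-0.1],[0,0,0],15],[[-4.4,-0.1,-0.1],[0,0,0],15],[[-5.2,-0.1,-0.1],[0,0,0],15],[[-6,-0.1,-0.1],[0,0,0],15],[[-6,-0.1,-0.1],[0,0,0],15]])

```text
time_s: 3.98
eef_pos: [585.6, -144.9, 61.9]
ee_rot: [-0.0, 1.0, -0.018, -0.0]
force: [-1.3, -0.2, -0.2]
grip_width: 0.153
grip_force: 0.0
```

```bash
python3 go.py
python3 - <<'E'
from m import *
b=cap('side')
try:
  q=plate(b,(310,235,415,295));P=np.array([atz(b,*p,65) for p in q]);print(q,P,P.mean(0))
except Exception as e: print(e)
cv2.imwrite('pics/s3.png',cv2.resize(cv2.cvtColor(b['img'],4)[190:310,310:470],(800,600),interpolation=2))
E
```

```text
t 3.98 pos [ 585.6 -144.9   61.9] yaw -2.02 F [-1.3 -0.2 -0.2] w 0.153 gf 0.0
[[383.1 269.9]
 [333.6 276.4]
 [327.6 260.4]
 [376.4 255.1]] [[ 570.6 -179.9   65. ]
 [ 442.2 -172.3   65. ]
 [ 443.8 -112.4   65. ]
 [ 573.2 -123.4   65. ]] [ 507.4 -147.    65. ]
```

View pics/s3.png

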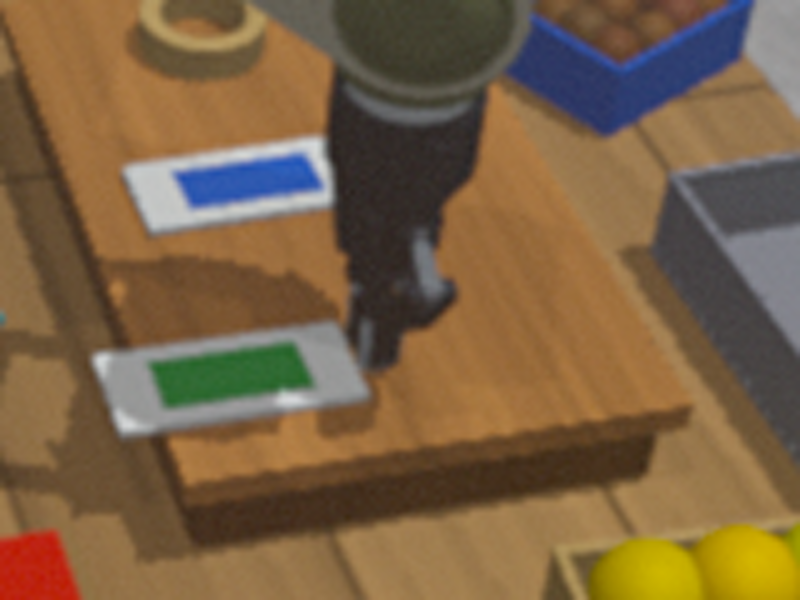

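The plate now sticks out about 25 mm; its near end is at (110,395) in the crop. It needs another 18 mm, then I back off and lift.

Request:
step_arm(increments=[[[-0.8,0,0],[0,0,0],15],[[-1.4,0,0],[0,0,0],15],[[-1.8,0,0],[0,0,0],15],[[-1.8,0,0],[0,0,0],15],[[-0.8,0,0],[0,0,0],15],[[0.2,0,-2],[0,0,0],15],[[0.2,0,-8],[0,0,0],100],[[0.2,0,-12],[0,0,0],100]])

```text
time_s: 5.03
eef_pos: [589.1, -145.1, 184.4]
ee_rot: [0.0, 1.0, -0.017, 0.001]
force: [-0.8, 0.3, 0.2]
grip_width: 0.568
grip_force: 0.0
```

Request:
step_arm(increments=[[[-5,0,0],[0,0,0],100],[[-10,0,0],[0,0,0],100],[[-13,0,0],[0,0,0],100],[[-13,0,0],[0,0,0],100]])

```text
time_s: 5.52
eef_pos: [457.7, -140.5, 182.4]
ee_rot: [0.0, 1.0, -0.018, 0.0]
force: [0.2, 0.2, 0.2]
grip_width: 1.0
grip_force: 0.0
```

```bash
python3 - <<'E'
from m import *
b=cap('side')
q=plate(b,(300,235,405,295));P=np.array([atz(b,*p,65) for p in q]);print(q,P,P.mean(0))
cv2.imwrite('pics/s4.png',cv2.resize(cv2.cvtColor(b['img'],4)[190:310,300:460],(800,600),interpolation=2))
E
python3 go.py
```

```text
[[378.4 270.4]
 [326.6 278.1]
 [320.6 261.1]
 [370.4 254.1]] [[ 558.2 -178.7   65. ]
 [ 423.5 -174.    65. ]
 [ 425.5 -110.8   65. ]
 [ 559.2 -116.    65. ]] [ 491.6 -144.9   65. ]
t 5.58 pos [ 458.6 -140.7  182.3] yaw -2.03 F [0.  0.1 0.2] w 1.001 gf 0.0
```

View pics/s4.png

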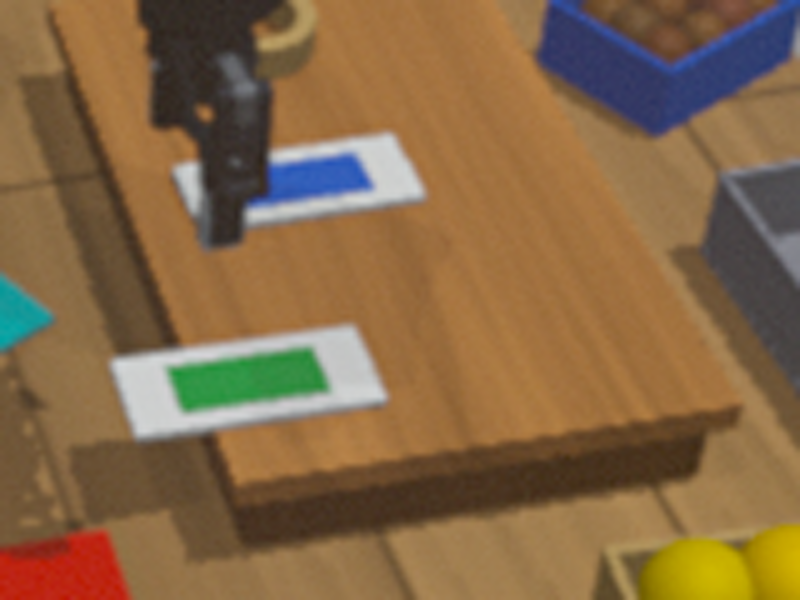

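The plate lies flat with about 42 mm over the edge: centre (490,-146), near end about x=425, yaw -2°. I'll grasp at (445,-144.5).

```bash
python3 go.py 445,-144.5,50,-2
```

```text
t 5.58 pos [ 458.6 -140.7  182.3] yaw -2.03 F [0.  0.1 0.2] w 1.001 gf 0.0
445,-144.5,50,-2 cm [-1.36  0.42 13.23] deg [ 0.03 -0.06 -0.03]
```

Request:
step_arm(increments=[[[-1.4,0.4,3],[0,0,0],100],[[-1.4,0.4,7],[0,0,0],100],[[-1.4,0.4,11],[0,0,0],100],[[-1.4,0.4,13.2],[0,0,0],100],[[-1.4,0.4,13.2],[0,0,0],100],[[-1.4,0.4,13.2],[0,0,0],75],[[-1.4,0.4,13.2],[0,0,0],70],[[-1.4,0.4,13.2],[0,0,0],70]], squeeze=40)

```text
time_s: 6.58
eef_pos: [444.4, -144.1, 50.4]
ee_rot: [0.0, 1.0, -0.017, 0.001]
force: [0.4, 0.6, 0.6]
grip_width: 0.697
grip_force: 0.0
```

```bash
python3 go.py
python3 - <<'E'
from m import *
b=cap('side')
cv2.imwrite('pics/s5.png',cv2.resize(cv2.cvtColor(b['img'],4)[200:305,300:440],(800,600),interpolation=2))
E
```

```text
t 6.58 pos [ 444.4 -144.1   50.4] yaw -2.0 F [0.4 0.6 0.6] w 0.697 gf 0.0
```

View pics/s5.png

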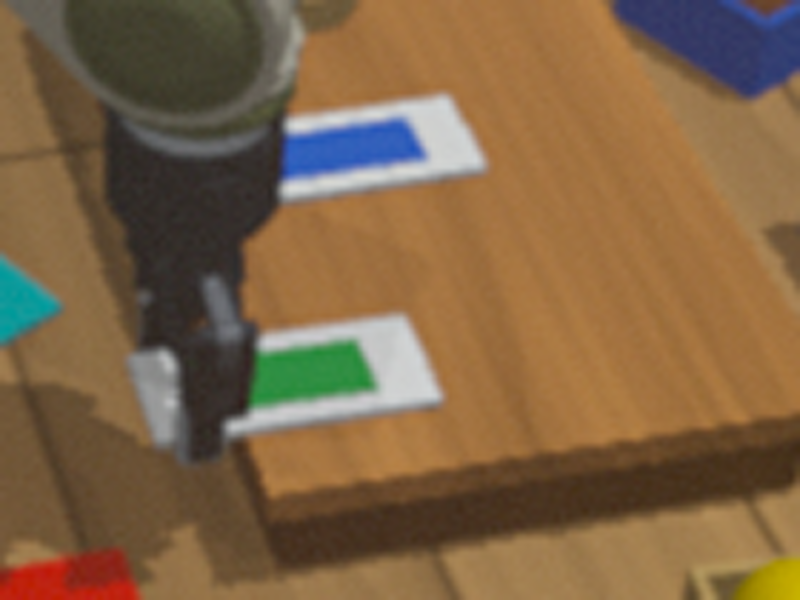

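The fingers straddle the overhang; the near tip at (200,460) reaches just below the plate edge at (200,440). Closing now, then a small lift.

Request:
step_arm(increments=[[[0,0,0],[0,0,0],55],[[0,0,0],[0,0,0],55],[[0,0,0],[0,0,0],55],[[0,0,0],[0,0,0],55]], squeeze=60)

```text
time_s: 7.12
eef_pos: [444.2, -144.0, 50.4]
ee_rot: [0.0, 1.0, -0.018, 0.0]
force: [-2.3, 1.0, 6.0]
grip_width: 0.626
grip_force: 61.8
```

Request:
step_arm(increments=[[[0,0,-0.3],[0,0,0],55],[[0,0,-1],[0,0,0],55],[[0,0,-2],[0,0,0],55],[[0,0,-3],[0,0,0],55],[[0,0,-4],[0,0,0],55],[[0,0,-4],[0,0,0],55]])

```text
time_s: 7.88
eef_pos: [444.4, -144.1, 90.6]
ee_rot: [0.0, 1.0, -0.017, 0.001]
force: [-0.2, -0.5, -0.9]
grip_width: 0.628
grip_force: 63.0
```

```bash
python3 go.py
python3 - <<'E'
from m import *
a=cap('top');b=cap('side')
f=lambda c,x,y:cv2.resize(cv2.cvtColor(c['img'],4)[y:y+120,x:x+80],(400,600),interpolation=2)
cv2.imwrite('pics/s6.png',np.hstack([f(a,330,150),f(b,310,170)]))
E
```

```text
t 7.88 pos [ 444.4 -144.1   90.6] yaw -2.0 F [-0.2 -0.5 -0.9] w 0.628 gf 63.0
```

View pics/s6.png

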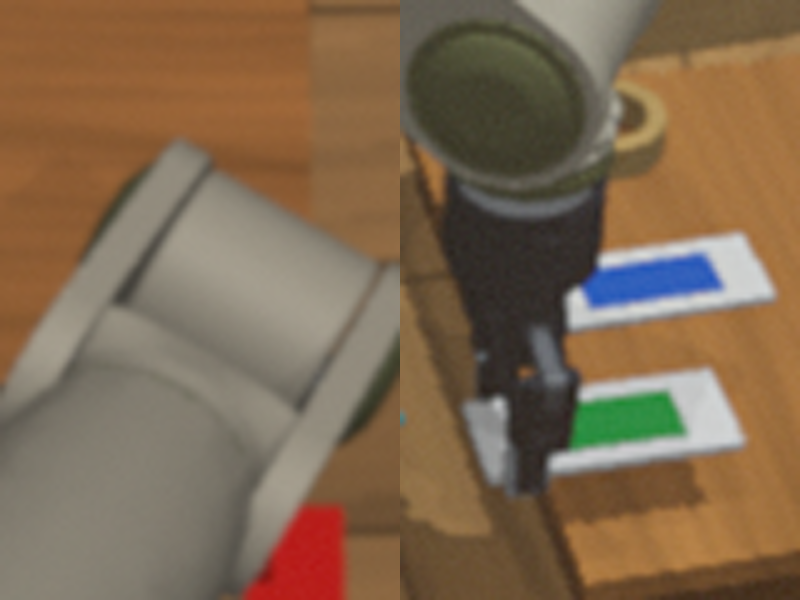

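The side crop shows the plate held level above the step, with its shadow below it. Now I carry it over the tray.

```bash
python3 go.py 434.7,-380.2,130,-4.8 434.7,-380.2,40,-4.8
```

```text
t 7.97 pos [ 443.9 -143.9   89.8] yaw -2.01 F [-0.8  0.  -1. ] w 0.627 gf 63.0
434.7,-380.2,130,-4.8 cm [-0.09 23.65 -4.02] deg [0.   0.   2.79]
434.7,-380.2,40,-4.8 cm [-0.09 23.65  4.98] deg [0.   0.   2.79]
```

Request:
step_arm(increments=[[[0,1,-3],[0,0,0],55],[[-0.1,5,-4],[0,0,1],55],[[-0.1,9.5,-4],[0,0,2],55],[[-0.1,14,-4],[0,0,2.8],55],[[-0.1,18,-4],[0,0,2.8],55],[[-0.1,21.5,-4],[0,0,2.8],55],[[-0.1,23.6,-4],[0,0,2.8],55],[[-0.1,23.6,-4],[0,0,2.8],55]])

```text
time_s: 8.98
eef_pos: [434.3, -380.5, 129.0]
ee_rot: [-0.0, 0.999, -0.043, -0.0]
force: [-0.4, 0.3, 0.1]
grip_width: 0.635
grip_force: 63.4
```

Request:
step_arm(increments=[[[0,0,2],[0,0,0],55],[[0,0,4.5],[0,0,0],55],[[0,0,7],[0,0,0],55],[[0,0,9],[0,0,0],55],[[0,0,9.8],[0,0,0],55],[[0,0,9.8],[0,0,0],55]])

```text
time_s: 9.72
eef_pos: [434.8, -379.1, 31.7]
ee_rot: [-0.0, 0.999, -0.042, -0.0]
force: [0.1, -0.7, 0.3]
grip_width: 0.632
grip_force: 63.4
```

```bash
python3 go.py 434.7,-380.2,10,-4.8
python3 - <<'E'
from m import *
a=cap('top');b=cap('side')
f=lambda c,x,y:cv2.resize(cv2.cvtColor(c['img'],4)[y:y+120,x:x+80],(400,600),interpolation=2)
cv2.imwrite('pics/s7.png',np.hstack([f(a,415,165),cv2.resize(cv2.cvtColor(b['img'],4)[280:400,310:450],(400,343),interpolation=2).repeat(1,0) if 0 else f(b,345,290)]))
E
```

```text
t 9.72 pos [ 434.8 -379.1   31.7] yaw -4.78 F [ 0.1 -0.7  0.3] w 0.632 gf 63.4
434.7,-380.2,10,-4.8 cm [-0.    0.11  2.17] deg [-0.03  0.02  0.02]
```

View pics/s7.png

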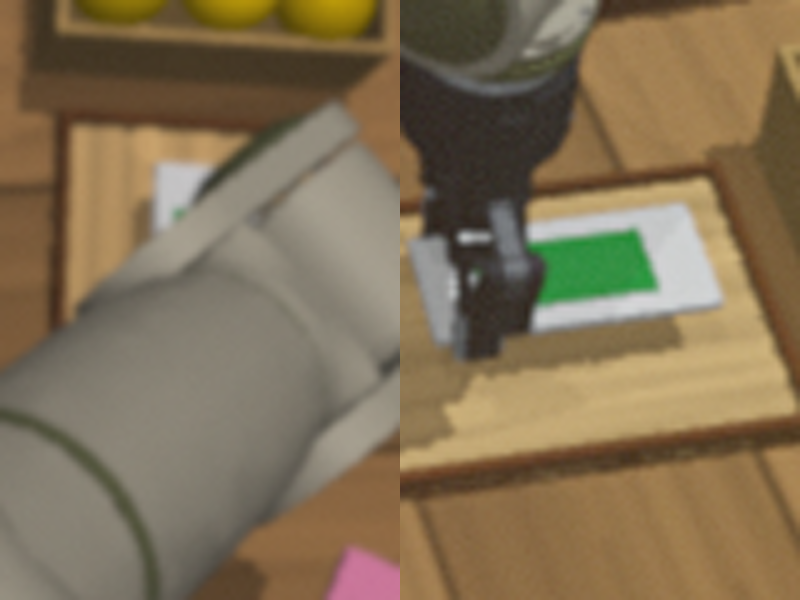

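The plate is held level over the middle of the tray; in the side half its far end is at (700,255). Now I lower it slowly, watching the force.

Request:
step_arm(increments=[[[0,0.1,0.8],[0,0,0],55],[[0,0.1,1.4],[0,0,0],55],[[0,0.1,1.8],[0,0,0],55],[[0,0.1,2.1],[0,0,0],55],[[0,0.1,2.1],[0,0,0],55]])

```text
time_s: 10.45
eef_pos: [434.6, -380.7, 10.6]
ee_rot: [-0.0, 0.999, -0.042, -0.0]
force: [0.1, -0.3, -0.7]
grip_width: 0.633
grip_force: 63.4
```

Request:
step_arm(increments=[[[0,0,0.1],[0,0,0],55],[[0,0,0.2],[0,0,0],55],[[0,0,0.25],[0,0,0],55],[[0,0,0.25],[0,0,0],55]])

```text
time_s: 10.95
eef_pos: [434.7, -380.7, 8.3]
ee_rot: [-0.0, 0.999, -0.042, -0.0]
force: [-0.2, 0.2, -0.8]
grip_width: 0.629
grip_force: 63.4
```

Request:
step_arm(increments=[[[0,0,0.1],[0,0,0],55],[[0,0,0.2],[0,0,0],55],[[0,0,0.2],[0,0,0],55]])

```text
time_s: 11.32
eef_pos: [434.7, -380.7, 6.5]
ee_rot: [0.0, 0.999, -0.042, -0.0]
force: [0.2, 0.5, 1.9]
grip_width: 0.631
grip_force: 64.9
```

Request:
step_arm(increments=[[[0,0,0.1],[0,0,0],55],[[0,0,0.15],[0,0,0],55],[[0,0,0.15],[0,0,0],55]])

```text
time_s: 11.7
eef_pos: [434.7, -380.8, 6.4]
ee_rot: [0.0, 0.999, -0.042, 0.0]
force: [-4.9, 4.6, 16.5]
grip_width: 0.631
grip_force: 72.7
```

The tips touch the floor. I ease off 1 mm, open slowly and go up.

Request:
step_arm(increments=[[[0,0,-0.2],[0,0,0],55],[[0,0,-0.2],[0,0,0],66],[[0,0,-0.2],[0,0,0],72],[[0,0,-0.2],[0,0,0],85],[[0,0,-0.2],[0,0,0],85],[[0,0,-0.2],[0,0,0],85]], squeeze=20)

```text
time_s: 12.45
eef_pos: [434.6, -380.7, 6.7]
ee_rot: [-0.0, 0.999, -0.042, 0.0]
force: [0.2, -0.1, 0.2]
grip_width: 0.847
grip_force: 0.0
```

Request:
step_arm(increments=[[[0,0,-1],[0,0,0],85],[[0,0,-3],[0,0,0],85],[[0,0,-7],[0,0,0],85],[[0,0,-12],[0,0,0],85],[[-5,0,-17],[0,0,0],85],[[-11,0,-19],[0,0,0],85],[[-11,0,-19],[0,0,0],85]])

```text
time_s: 13.32
eef_pos: [323.3, -371.8, 199.3]
ee_rot: [0.002, 0.999, -0.043, 0.001]
force: [0.4, 0.6, -0.5]
grip_width: 0.848
grip_force: 0.0
```

```bash
python3 go.py
python3 - <<'E'
from m import *
b=cap('side')
q=plate(b,(335,325,425,385));P=np.array([atz(b,*p,15) for p in q]);print(q,P,P.mean(0))
cv2.imwrite('pics/s8.png',cv2.resize(cv2.cvtColor(b['img'],4)[200:410,290:570],(800,600),interpolation=2))
E
```

```text
t 13.32 pos [ 323.3 -371.8  199.3] yaw -4.94 F [ 0.4  0.6 -0.5] w 0.848 gf 0.0
[[408.9 360.1]
 [350.4 368.4]
 [344.1 345.9]
 [400.4 338.4]] [[ 546.6 -420.2   15. ]
 [ 412.6 -409.    15. ]
 [ 417.6 -347.1   15. ]
 [ 551.4 -358.4   15. ]] [ 482.1 -383.7   15. ]
```

View pics/s8.png

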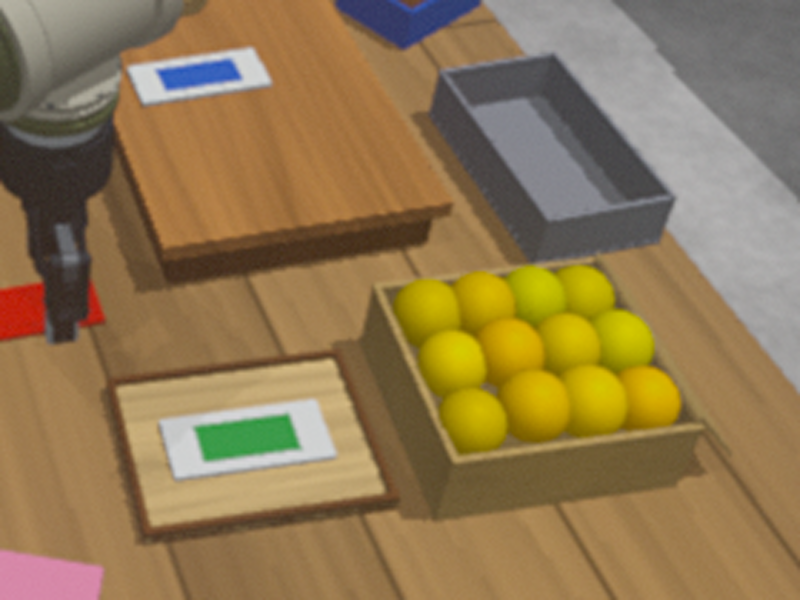

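The plate lies flat in the middle of the tray at (247,440) in the crop, which works out to (482,-384). The arm is clear of everything and the blue plate hasn't moved.

```bash
python3 -c "
from rig import ctrl
print(ctrl.finish_job())"
```

```text
the job is handed in; nothing more can be done
None
```

The green plate lies flat and lengthwise in the lemon tray, about 2 mm from its centre by the last camera measurement; the blue plate was not touched, and the job was handed in at about 13 s (no verdict was returned).

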